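Pump up the vacuum holding block on the jewellery welding bench

TASK

Pump up the vacuum holding block so that it holds its brass blank: with the fingertips, press its black mushroom-headed plunger all the way down and let it spring all the way back up, again and again, until the steel indicator pin at the other end of the block stands fully out. Do not touch the pin itself, do not lift, tip or shove the block, and leave the other things on the bench where they are. Finish with the plunger let up.

Things in the scene. Friction and masses are not known exactly. Their poses are not given: they have to be found in the camera images.
- block: Loose block, 2.6 kg: steel foot 200 x 110 x 12 mm, aluminium housing up to 45 mm. Origin: centre of its underside, x along its length, z up. On its top, on y = 0: plunger collar (48 mm across, top at 60 mm) at x = -58 mm; rubber pad with brass blank (both fixed, 54 mm across, top at 52 mm) at x = +8; boss of the pin (26 mm across, top at 55 mm) at x = +66.
- plunger_top (a point): Centre of the flat top of the plunger's black mushroom head: head 42 mm across, 14 mm thick, flat top 34 mm across, 96 mm above the bench when up. The point moves down with the head.
- plunger (a joint): How far the plunger is pressed straight down, m: 0 up, 0.020 fully down (head top then 76 mm above the bench). A spring returns it, within about 0.3 s; pressing takes about 5 N at the top and 8 to 15 N near the bottom at 0.05 to 0.1 m/s.
- pin_top (a point): Centre of the top of the indicator pin's small flat head: 59 mm above the bench when the pin is fully in, about 101 mm when fully out.
- pin_slide (a joint): How far the pin has risen from its boss, m: 0 in, 0.042 fully out; starts at 0 to 0.014. A one-way ratchet: the first full stroke lifts it 8 to 16 mm, each later one 6 mm (a very fast one 12), so usually 4 to 6 strokes. A stroke counts only if it goes within about 2 mm of both fully down and fully up. The pin stays put between strokes; once it is out, more strokes do nothing.
- indicator_pin: The indicator pin itself: bright steel, 10 mm across with a 14 mm flat head 3 mm thick, standing upright in the boss. Origin on its axis, 4 mm below its top. Near its foot it has a dark 4 mm groove that comes wholly out of the boss only when the pin is fully out.
- handpiece: Bystander: yellow T-shaped welding handpiece lying loose on the bench, handle 20 mm thick and 130 mm long along its x, cross head 68 mm long at its +x end, 0.16 kg. Origin under the handle near the middle.
- slot_block: Bystander: flat square wooden block with a slot, 90 x 90 x 12 mm, lying loose. Origin: centre of its underside.
- jar: Bystander: small closed glass jar with a steel cap, 42 mm across, 50 mm tall, standing loose. Origin: centre of its underside.
Mind the look-alikes: they are no part of the job. There is more than one size of the block; the job needs the smallest.

How it is judged:
By the outcome, as a careful person would: the job done as asked, in the order asked, and still so for the second after the job is handed in, with the robot touching nothing.
It also fails if it takes over 45 s, if anything falls off the work surface, if the arm or the gripper's body presses on something with over 40 N, if the wrist force passes 120 N, or if a joint passes its speed limit or range.

ROBOT

A 6-joint arm with a two-finger parallel gripper is mounted at the origin on the work surface. World frame = base frame: x ahead of the robot, y to its left, z up, the work surface at z = 0. Lengths are in m, angles in rad, forces in N, time in s.
With the tool pointing down it reaches from about 0.4 to 0.825 m from the base axis. Payload 7 kg.
Tool frame: the origin (TCP) lies at the very end of the fingers, on their centre line; the grasp point (between the pads) lies 19 mm behind it; y points along the fingers, x is the direction in which the jaws open and shut, and the axes are right-handed (so a half turn about y gives the same grasp; the last joint's range is limited). The gripper opens to 88 mm and grips with 3 to 60 N. Pads are 19 mm wide; open, the fingers measure 130 mm over their backs; the gripper's body (78 mm by 193 mm) begins 47 mm behind the grasp point.
Start: joints at [-0.966, 0.359, 0.012, 0, -1.224, -0.288], TCP at [0.21, -0.641, 0.227] pointing down, gripper open.
Joint ranges: [-3.07, 3.07], [-1.43, 2.12], [-1.02, 1.25], [-3.03, 1.67], [-3.05, -0], [-3.03, 3.03]. Speed limits (rad/s): [2.39, 2.39, 3.01, 3.14, 3.14, 3.14].

INTERFACE

Orientations are given as [roll, pitch, yaw] about the fixed x, y, z axes, in that order (R = Rz(yaw) Ry(pitch) Rx(roll)).
In Python, from station import arm gives the robot as it stands.
- The arm moves only by the tool move_arm, never from a script. Its arguments are lists of equal length, an entry for each row: "jaw": the closure, from 0 (fully open) to 1 (shut); "offset": the shift along the tool's x, y, z in m, a list of three; "roll": the turn about the tool's y in rad. In form: {"jaw": [jaw, ...], "offset": [[dx, dy, dz], ...], "roll": [roll, ...]}. A call has 1 to 5 rows; each row shifts and turns the commanded pose from where the row before left it, along the tool's axes as they then stand; what a row does not reach is not made up. A row lasts 1/8 s, in which the tool goes at most 62.5 mm and 10.7 degrees, less where a joint would pass 70% of its speed; a pose out of reach is approached as far as the arm can. A call is refused whole if a number of a shift passes 0.0625 or a number of a turn 0.188, either way. A call with a gripper value outside its range is refused whole. The fingers move at their own pace and stop on an object; "grip_force" is the grip in N (left out, the last holds). Time passes only in rows, so rows that do not move let the fingers close. It gives the time, the measured TCP pose, the force and the opening at its end, in the units of the state.
- arm.get_state(): the state, without advancing time (a new reading comes with each control period).
- arm.grab_frame(name): name is "side" or "top" or "wrist"; returns a dict with "pixels" (480x640x3 uint8, blue, green, red), "fovy" (degrees; the focal length in pixels is half the picture's height over the tangent of half this angle, whatever the lens; pixels are square), "cx", "cy" (the principal point, pixels), "position" and "attitude" of the camera in the world; the wrist camera has in their place "hand_eye" (4x4, takes a point from camera to tool coordinates, whose origin is the TCP and whose axes are the tool frame's). Camera axes: x right, y down, z forward; pixel columns grow to the right and rows downward; lengths in m; the calibration is good to about 2 mm. A picture is of the moment at which its call begins: read the wrist's pose just before it. There is no depth.
- arm.job_done(): hands the job in, once; it reports no verdict.
Trained networks look in a picture, given as the dict that the camera call returned (one of the last four; its "shot" number tells which), for a name from the list of things; names that differ only in an ending like _2 or _b are one class to them, and where a whole thing is asked for, a point or a joint stands for the part that bears it (a point fixed in the world has none). Each returns a list of dicts, best first, with "p" (0 to 1); they miss things now and then, are a little off and sometimes report something else, mostly with a low value. They report only what shows in the picture. A call takes as long as a camera call. They do not tell look-alikes from the thing itself.
- arm.recognise(picture, thing): "position" ([x, y, z] in m, in world coordinates, good to about 4 mm: the middle of the surface that is visible of it).
- arm.landmark_of(picture, thing): "position" ([x, y, z] in m, in world coordinates, good to about 4 mm: a listed point, or the origin of a listed thing).
The state is a dict: "t": time; "q": joint angles; "qd": joint speeds; "joint_efforts": joint torques, N m; "eef_pos": TCP position; "ee_rot": TCP orientation; "force": force on the tool from outside, world axes, zero at the start; "moment": the same for the moment, N m; "width": finger opening in m.
Only numpy, scipy, OpenCV 4.12 (cv2) and the standard library are available. Lean on these libraries where they do the work, as an engineer would, in place of code of your own. Each camera call takes 0.05 s, during which the arm holds its last target.

## Working session

There is one attempt and no reset: what is moved stays moved. The work goes in short steps, Python scripts to look and compute and a tool call to move; the robot and the scene stay as the last step left them, time stands still between calls to the robot, and variables do not carry over. Pictures are saved under pics/ and viewed, and the job is handed in when it is done.

Besides the shell and the picture viewer there is one more tool, called after "Call:" as name([rows], argument=value, ...), one row to a line, values as JSON. move_arm: Moves the arm, as the interface text tells. Its arguments: {"type":"object","properties":{"jaw":{"type":"array","items":{"type":"number"}},"offset":{"type":"array","items":{"type":"array","items":{"type":"number"}}},"roll":{"type":"array","items":{"type":"number"}},"grip_force":{"type":"number"}},"required":["jaw","offset","roll"]}

```bash
mkdir -p pics
cat > h.py <<'E'
from station import arm
import numpy as np, cv2
E
python3 - <<'E'
from h import *
s=arm.get_state(); print({k:np.round(v,3).tolist() for k,v in s.items()})
for n in ["side","top"]:
    f=arm.grab_frame(n); cv2.imwrite(f"pics/{n}0.png",f["pixels"])
    print(n,f["shot"],f["fovy"],np.round(f["position"],3))
    for t in ["block","plunger_top","pin_top","jar","slot_block","handpiece"]:
        print(t,[(np.round(d["position"],3).tolist(),round(d["p"],2)) for d in arm.landmark_of(f,t)])
E
```

```text
{'t': 0.0, 'q': [-0.966, 0.359, 0.011, -0.0, -1.224, -0.288], 'qd': [0.0, -0.001, -0.0, 0.001, 0.001, 0.001], 'joint_efforts': [0.003, -58.271, 29.306, 6.997, 0.007, -0.0], 'eef_pos': [0.21, -0.641, 0.226], 'ee_rot': [-1.571, -0.002, 1.887], 'force': [-0.165, -0.003, 0.04], 'moment': [0.025, -0.001, 0.047], 'width': 0.088}
side 1 54.98182237867039 [ 0.267 -0.471  0.604]
block [([0.838, -0.132, -0.001], 0.87), ([0.591, 0.164, -0.001], 0.7), ([0.33, 0.356, 0.0], 0.55), ([0.533, 0.171, 0.095], 0.48)]
plunger_top [([0.533, 0.172, 0.097], 0.92), ([0.36, 0.282, 0.124], 0.69), ([0.764, -0.122, 0.124], 0.66)]
pin_top [([0.93, -0.141, 0.077], 0.58), ([0.294, 0.432, 0.079], 0.57), ([0.66, 0.151, 0.067], 0.42)]
jar [([0.632, 0.006, -0.001], 0.65)]
slot_block [([0.525, 0.009, 0.006], 0.93), ([0.658, 0.15, 0.06], 0.5)]
handpiece [([0.593, 0.162, 0.001], 0.23)]
top 2 49.13326399186102 [0.42  0.078 1.072]
block [([0.841, -0.132, -0.004], 0.9), ([0.592, 0.159, 0.004], 0.79), ([0.327, 0.354, 0.005], 0.63)]
plunger_top [([0.361, 0.282, 0.126], 0.89), ([0.765, -0.118, 0.124], 0.67), ([0.536, 0.172, 0.1], 0.56)]
pin_top [([0.921, -0.142, 0.076], 0.45), ([0.295, 0.428, 0.078], 0.41), ([0.654, 0.152, 0.066], 0.39)]
jar [([0.637, 0.008, 0.002], 0.88)]
slot_block [([0.525, 0.003, -0.001], 0.77)]
handpiece [([0.613, 0.307, 0.002], 0.6)]
```

View pics/side0.png

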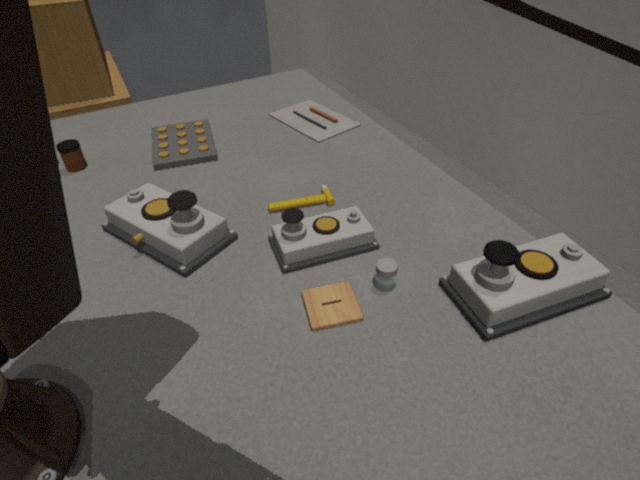

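View pics/top0.png

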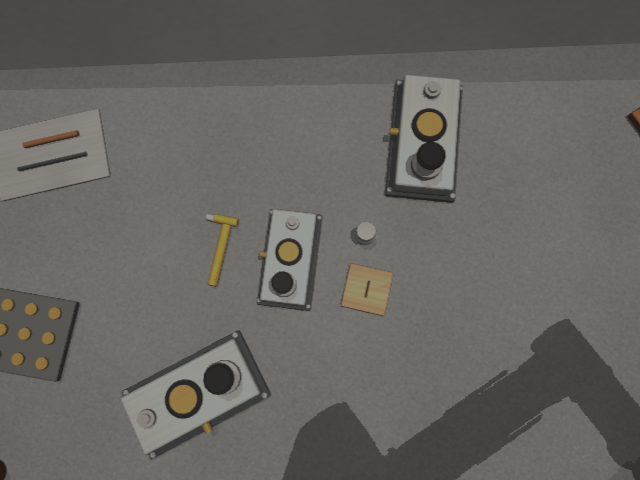

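The target is the middle block, the smallest. Its plunger is at about (0.534, 0.172), with the pin end towards +x. I'll shut the jaws and move over the plunger by an outward path.

Call:
move_arm([
  [0.0287, 0, -0.0378],
  [0.0287, 0, -0.0378],
  [0.0287, 0, -0.0378],
  [0.0287, 0, -0.0378],
  [0.0287, 0, -0.0378],
], jaw=[1, 1, 1, 1, 1], roll=[0, 0, 0, 0, 0], grip_force=20)

```text
t: 1.32
eef_pos: [0.3459, -0.4449, 0.2268]
ee_rot: [-1.571, 0.0, 1.888]
force: [0.7, 0.2, 0.1]
width: 0.0433
```

Call:
move_arm([
  [0.0287, 0, -0.0378],
  [0.0287, 0, -0.0378],
  [0.0287, 0, -0.0378],
  [0.0287, 0, -0.0378],
  [0.0287, 0, -0.0378],
], jaw=[1, 1, 1, 1, 1], roll=[0, 0, 0, 0, 0])

```text
t: 1.95
eef_pos: [0.4808, -0.2495, 0.2269]
ee_rot: [-1.571, 0.0, 1.888]
force: [0.1, 0.0, -0.2]
width: 0.0005
```

Call:
move_arm([
  [0.0427, 0, -0.0203],
  [0.0427, 0, -0.0203],
  [0.0427, 0, -0.0203],
  [0.0427, 0, -0.0203],
  [0.0427, 0, -0.0203],
], jaw=[1, 1, 1, 1, 1], roll=[0, 0, 0, 0, 0])

```text
t: 2.58
eef_pos: [0.5101, -0.0148, 0.2269]
ee_rot: [-1.572, 0.0, 1.888]
force: [0.4, -0.1, 0.5]
width: 0.0003
```

Call:
move_arm([
  [0.0425, 0, -0.0203],
  [0.0425, 0, -0.0203],
  [0.0425, 0, -0.0203],
  [0.0425, 0, -0.0203],
  [0, 0.06, 0],
], jaw=[1, 1, 1, 1, 1], roll=[0, 0, 0, 0, 0])

```text
t: 3.2
eef_pos: [0.5377, 0.1752, 0.1699]
ee_rot: [-1.581, -0.002, 1.892]
force: [-0.3, -0.2, -1.3]
width: 0.0003
```

Run:
```python
from h import *
s=arm.get_state(); print({k:np.round(v,3).tolist() for k,v in s.items()})
for n in ["side","top","wrist"]:
    f=arm.grab_frame(n); cv2.imwrite(f"pics/{n}1.png",f["pixels"])
    for t in ["plunger_top","pin_top"]:
        print(n,t,[(np.round(d["position"],3).tolist(),round(d["p"],2)) for d in arm.landmark_of(f,t)])
a=cv2.imread("pics/side1.png")[180:300,230:390]; b=cv2.imread("pics/wrist1.png")
cv2.imwrite("pics/c1.png",np.hstack([cv2.resize(a,(400,300),interpolation=2),cv2.resize(b,(400,300))]))
```

```text
{'t': 3.2, 'q': [0.662, 0.218, -0.322, 0.002, -1.02, -1.913], 'qd': [-0.033, 0.417, -0.788, -0.037, 1.101, 0.026], 'joint_efforts': [1.064, -51.584, 31.831, 7.016, -2.715, -0.444], 'eef_pos': [0.538, 0.175, 0.17], 'ee_rot': [-1.581, -0.002, 1.892], 'force': [-0.285, -0.225, -1.285], 'moment': [-0.011, -0.041, -0.008], 'width': 0.0}
side plunger_top [([0.765, -0.119, 0.124], 0.73), ([0.537, 0.168, 0.095], 0.6), ([0.361, 0.279, 0.124], 0.56)]
side pin_top [([0.298, 0.429, 0.08], 0.6), ([0.926, -0.14, 0.075], 0.6), ([0.657, 0.152, 0.065], 0.39)]
top plunger_top [([0.765, -0.114, 0.122], 0.95), ([0.364, 0.284, 0.123], 0.88)]
top pin_top [([0.923, -0.14, 0.076], 0.42), ([0.655, 0.154, 0.066], 0.37)]
wrist plunger_top [([0.532, 0.172, 0.093], 0.84), ([0.365, 0.287, 0.128], 0.59)]
wrist pin_top [([0.64, 0.007, 0.003], 0.36)]
```

View pics/c1.png

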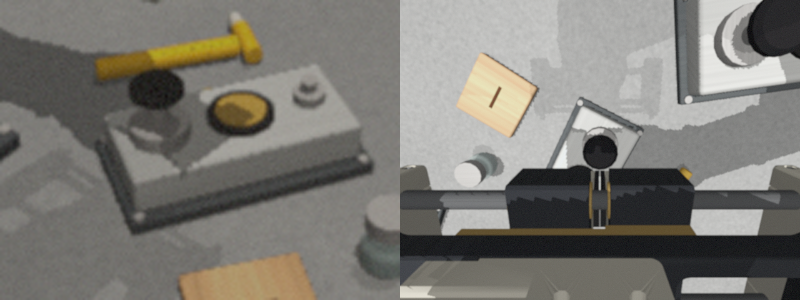

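Call:
move_arm([
  [-0.002, 0.03, 0.004],
  [0, 0.03, 0],
  [0, 0, 0],
  [0, 0, 0],
], jaw=[1, 1, 1, 1], roll=[0, 0, 0, 0])

```text
t: 4.15
eef_pos: [0.532, 0.1676, 0.1082]
ee_rot: [-1.573, -0.0, 1.888]
force: [0.4, -0.5, 0.1]
width: 0.0005
```

Run:
```python
from h import *
f=arm.grab_frame("side"); a=f["pixels"][100:300,190:390]
g=arm.grab_frame("wrist")["pixels"]
cv2.imwrite("pics/c2.png",np.hstack([cv2.resize(a,(400,400),interpolation=2),cv2.resize(g[100:400,170:470],(400,400))]))
```

```text
(no output)
```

View pics/c2.png

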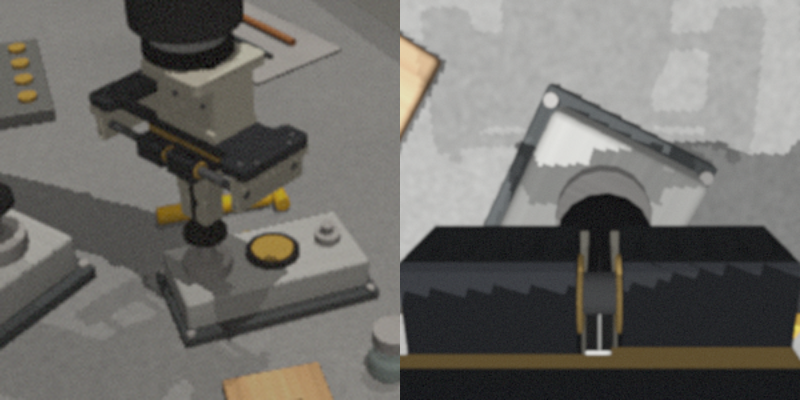

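The side view (left) shows the closed fingertips just over the head, near its centre. I'll correct by a few mm and do the first stroke.

Call:
move_arm([
  [0.002, 0.008, -0.003],
  [0, 0.008, 0],
  [0, 0.008, 0],
  [0, 0.008, 0],
  [0, 0, 0],
], jaw=[1, 1, 1, 1, 1], roll=[0, 0, 0, 0, 0])

```text
t: 4.88
eef_pos: [0.5344, 0.171, 0.0763]
ee_rot: [-1.574, -0.0, 1.889]
force: [-3.9, -0.0, 16.2]
width: 0.0005
```

Call:
move_arm([
  [0, 0.001, 0],
  [0, 0, 0],
], jaw=[1, 1], roll=[0, 0])

```text
t: 5.12
eef_pos: [0.5344, 0.1709, 0.0761]
ee_rot: [-1.574, -0.0, 1.889]
force: [-6.4, -0.8, 23.0]
width: 0.0004
```

Call:
move_arm([
  [0, -0.012, 0],
  [0, -0.012, 0],
  [0, -0.008, 0],
  [0, 0, 0],
  [0, 0, 0],
], jaw=[1, 1, 1, 1, 1], roll=[0, 0, 0, 0, 0])

```text
t: 5.75
eef_pos: [0.5328, 0.1698, 0.105]
ee_rot: [-1.57, 0.0, 1.887]
force: [0.2, 0.1, 0.2]
width: 0.0001
```

```bash
cat > chk.py <<'E'
from h import *
import sys
n=sys.argv[1]
f=arm.grab_frame("side"); a=f["pixels"][160:280,250:410]
for t in ["pin_top","plunger_top","block"]:
    print(t,[(np.round(d["position"],3).tolist(),round(d["p"],2)) for d in arm.landmark_of(f,t) if np.hypot(*(np.array(d["position"])[:2]-[.59,.16]))<.1])
cv2.imwrite(f"pics/k{n}.png",cv2.resize(a,(640,480),interpolation=2))
E
python3 chk.py 1
```

```text
pin_top [([0.661, 0.155, 0.078], 0.53)]
plunger_top [([0.537, 0.171, 0.096], 0.57)]
block [([0.59, 0.163, -0.002], 0.58)]
```

View pics/k1.png

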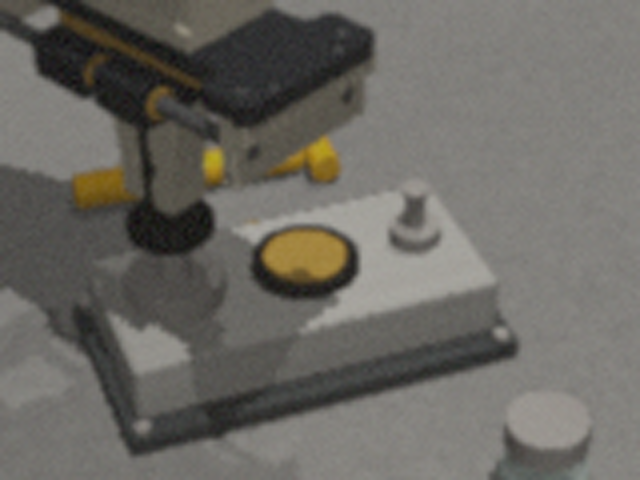

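The first stroke lifted the pin's top from about 66 to 78 mm. The block hasn't moved.

Call:
move_arm([
  [0, 0.01, 0],
  [0, 0.01, 0],
  [0, 0.011, 0],
  [0, 0, 0],
  [0, 0, 0],
], jaw=[1, 1, 1, 1, 1], roll=[0, 0, 0, 0, 0])

```text
t: 6.58
eef_pos: [0.5338, 0.1704, 0.0761]
ee_rot: [-1.573, 0.0, 1.889]
force: [-5.8, -1.0, 20.0]
width: 0.0004
```

Call:
move_arm([
  [0, -0.012, 0],
  [0, -0.012, 0],
  [0, -0.007, 0],
  [0, 0, 0],
  [0, 0, 0],
], jaw=[1, 1, 1, 1, 1], roll=[0, 0, 0, 0, 0])

```text
t: 7.2
eef_pos: [0.5328, 0.1698, 0.105]
ee_rot: [-1.57, 0.0, 1.887]
force: [-0.8, -0.3, 0.2]
width: 0.0006
```

```bash
python3 chk.py 2
```

```text
pin_top [([0.66, 0.153, 0.085], 0.45)]
plunger_top [([0.534, 0.172, 0.093], 0.55)]
block [([0.592, 0.161, -0.001], 0.82)]
```

Call:
move_arm([
  [0, 0.01, 0],
  [0, 0.01, 0],
  [0, 0.009, 0],
  [0, 0, 0],
  [0, 0, 0],
], jaw=[1, 1, 1, 1, 1], roll=[0, 0, 0, 0, 0])

```text
t: 8.02
eef_pos: [0.5337, 0.1704, 0.0769]
ee_rot: [-1.572, 0.0, 1.888]
force: [-1.9, -0.8, 8.1]
width: 0.0004
```

Call:
move_arm([
  [0, -0.012, 0],
  [0, -0.012, 0],
  [0, -0.005, 0],
  [0, 0, 0],
  [0, 0, 0],
], jaw=[1, 1, 1, 1, 1], roll=[0, 0, 0, 0, 0])

```text
t: 8.65
eef_pos: [0.5328, 0.1699, 0.1051]
ee_rot: [-1.57, 0.0, 1.887]
force: [-0.7, 0.2, 0.7]
width: 0.0002
```

```bash
python3 chk.py 3
```

```text
pin_top [([0.657, 0.154, 0.087], 0.41)]
plunger_top [([0.537, 0.17, 0.095], 0.61)]
block [([0.591, 0.16, -0.0], 0.72)]
```

View pics/k3.png

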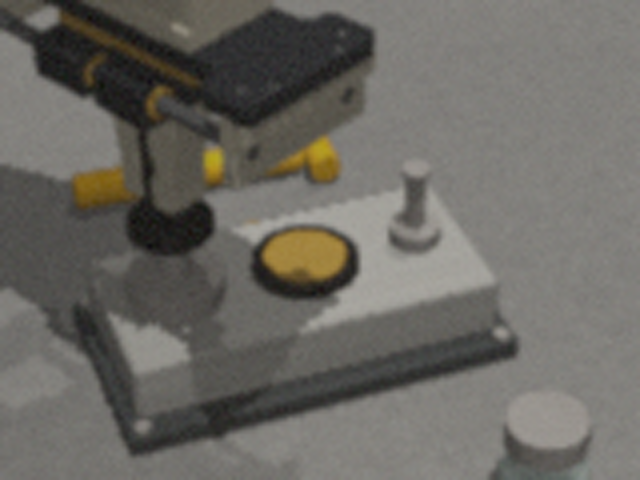

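The pin head is now at row 166, up from 187, with no groove showing yet. I'll carry on.

Call:
move_arm([
  [0, 0.01, 0],
  [0, 0.01, 0],
  [0, 0.01, 0],
  [0, 0, 0],
  [0, 0, 0],
], jaw=[1, 1, 1, 1, 1], roll=[0, 0, 0, 0, 0])

```text
t: 9.48
eef_pos: [0.5338, 0.1704, 0.0763]
ee_rot: [-1.572, 0.0, 1.888]
force: [-2.5, -0.2, 12.6]
width: 0.0004
```

Call:
move_arm([
  [0, -0.012, 0],
  [0, -0.012, 0],
  [0, -0.006, 0],
  [0, 0, 0],
  [0, 0, 0],
], jaw=[1, 1, 1, 1, 1], roll=[0, 0, 0, 0, 0])

```text
t: 10.1
eef_pos: [0.5328, 0.1698, 0.1051]
ee_rot: [-1.57, 0.0, 1.887]
force: [0.1, -0.2, 0.1]
width: 0.0008
```

Call:
move_arm([
  [0, 0.01, 0],
  [0, 0.01, 0],
  [0, 0.01, 0],
  [0, 0, 0],
  [0, 0, 0],
], jaw=[1, 1, 1, 1, 1], roll=[0, 0, 0, 0, 0])

```text
t: 10.72
eef_pos: [0.5336, 0.1703, 0.0762]
ee_rot: [-1.572, 0.0, 1.888]
force: [-3.5, -0.7, 14.0]
width: 0.0006
```

Call:
move_arm([
  [0, -0.012, 0],
  [0, -0.012, 0],
  [0, -0.006, 0],
  [0, 0, 0],
  [0, 0, 0],
], jaw=[1, 1, 1, 1, 1], roll=[0, 0, 0, 0, 0])

```text
t: 11.35
eef_pos: [0.5328, 0.1699, 0.105]
ee_rot: [-1.57, 0.0, 1.887]
force: [-0.5, -0.2, 0.3]
width: -0.0
```

```bash
python3 chk.py 5
```

```text
pin_top [([0.661, 0.155, 0.099], 0.45)]
plunger_top [([0.538, 0.17, 0.095], 0.78), ([0.653, 0.148, 0.096], 0.43)]
block [([0.589, 0.16, 0.002], 0.91)]
```

View pics/k5.png

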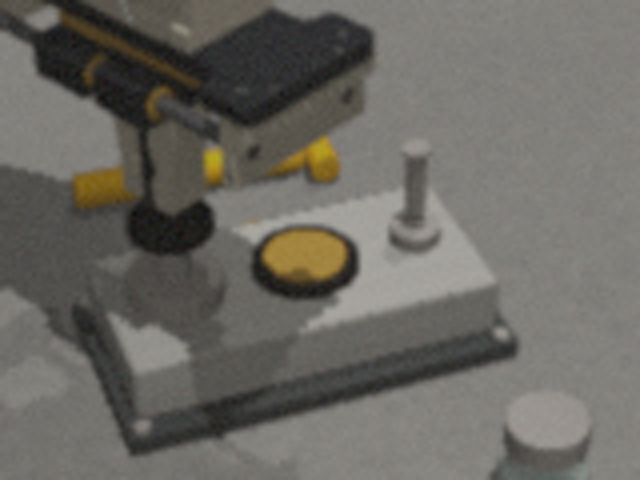

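The pin head is at row 148 and still no dark groove shows. Another stroke.

Call:
move_arm([
  [0, 0.01, 0],
  [0, 0.01, 0],
  [0, 0.01, 0],
  [0, 0, 0],
  [0, 0, 0],
], jaw=[1, 1, 1, 1, 1], roll=[0, 0, 0, 0, 0])

```text
t: 12.18
eef_pos: [0.5338, 0.1704, 0.0763]
ee_rot: [-1.572, 0.0, 1.888]
force: [-3.6, 0.5, 10.7]
width: 0.0005
```

Call:
move_arm([
  [0, -0.012, 0],
  [0, -0.012, 0],
  [0, -0.006, 0],
  [0, 0, 0],
  [0, 0, 0],
], jaw=[1, 1, 1, 1, 1], roll=[0, 0, 0, 0, 0])

```text
t: 12.8
eef_pos: [0.5328, 0.1698, 0.1051]
ee_rot: [-1.57, 0.0, 1.887]
force: [0.7, 0.3, 0.1]
width: 0.0005
```

```bash
python3 chk.py 6
```

```text
pin_top [([0.659, 0.155, 0.102], 0.49)]
plunger_top [([0.534, 0.172, 0.095], 0.77)]
block [([0.592, 0.162, -0.002], 0.8)]
```

View pics/k6.png

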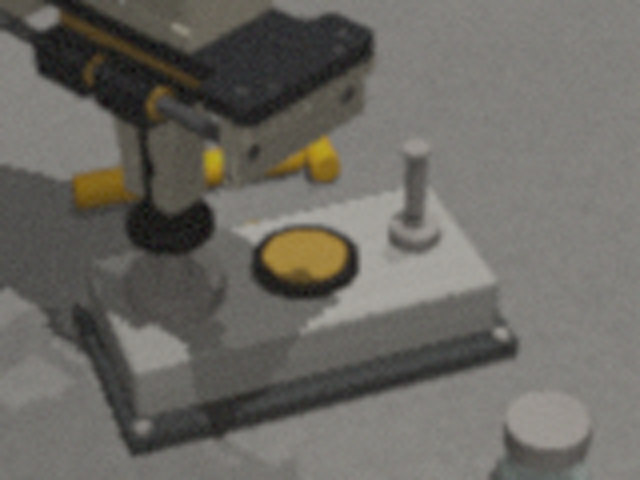

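There was no change, so it is probably out, but the groove isn't clear at this resolution. I'll do one deeper stroke to make sure, then raise up and look closely.

Call:
move_arm([
  [0, 0.01, 0],
  [0, 0.01, 0],
  [0, 0.0115, 0],
  [0, 0, 0],
  [0, 0, 0],
], jaw=[1, 1, 1, 1, 1], roll=[0, 0, 0, 0, 0])

```text
t: 13.62
eef_pos: [0.5339, 0.1704, 0.0761]
ee_rot: [-1.573, 0.0, 1.889]
force: [-7.6, -0.5, 23.7]
width: -0.0002
```

Call:
move_arm([
  [0, -0.012, 0],
  [0, -0.012, 0],
  [0, -0.0075, 0],
  [0, 0, 0],
  [0, 0, 0],
], jaw=[1, 1, 1, 1, 1], roll=[0, 0, 0, 0, 0])

```text
t: 14.25
eef_pos: [0.5328, 0.1698, 0.1049]
ee_rot: [-1.57, 0.0, 1.887]
force: [-0.5, 0.2, 0.1]
width: 0.0006
```

Call:
move_arm([
  [0, -0.03, 0],
  [0, -0.05, 0],
  [0, -0.03, 0],
  [0, 0, 0],
  [0, 0, 0],
], jaw=[1, 1, 1, 1, 1], roll=[0, 0, 0, 0, 0])

```text
t: 14.88
eef_pos: [0.5326, 0.1699, 0.2145]
ee_rot: [-1.569, -0.0, 1.887]
force: [0.1, -1.1, -0.5]
width: 0.0005
```

```bash
python3 chk.py 7
python3 - <<'E'
from h import *
f=arm.grab_frame("side")
print(f["attitude"],f["position"])
from scipy.spatial.transform import Rotation as R
Rm=R.from_euler('xyz',f["attitude"]).as_matrix() if np.size(f["attitude"])==3 else np.array(f["attitude"])
fl=240/np.tan(np.radians(f["fovy"])/2)
def pr(p):
    c=Rm.T@(np.array(p)-f["position"]); return np.round([f["cx"]+fl*c[0]/c[2],f["cy"]+fl*c[1]/c[2]],1)
for z in (.055,.059,.065,.095,.101): print(z,pr([.657,.151,z]))
ims=[arm.grab_frame("side")["pixels"].astype(float) for _ in range(8)]
m=np.mean(ims,0).astype(np.uint8)
cv2.imwrite("pics/z7.png",cv2.resize(m[185:230,325:385],(800,600),interpolation=cv2.INTER_NEAREST))
w=arm.grab_frame("wrist")["pixels"]; t=arm.grab_frame("top")["pixels"]; cv2.imwrite("pics/top7.png",t)
cv2.imwrite("pics/w7.png",w)
E
```

```text
pin_top [([0.658, 0.154, 0.101], 0.66)]
plunger_top [([0.538, 0.173, 0.093], 0.8), ([0.655, 0.149, 0.098], 0.61)]
block [([0.59, 0.163, -0.001], 0.77)]
[-2.25907503  0.01663104 -0.50495854] [ 0.26689606 -0.4711757   0.60354572]
0.055 [353.5 215. ]
0.059 [353.6 213.4]
0.065 [353.6 211. ]
0.095 [353.9 198.4]
0.101 [354.  195.8]
```

View pics/z7.png

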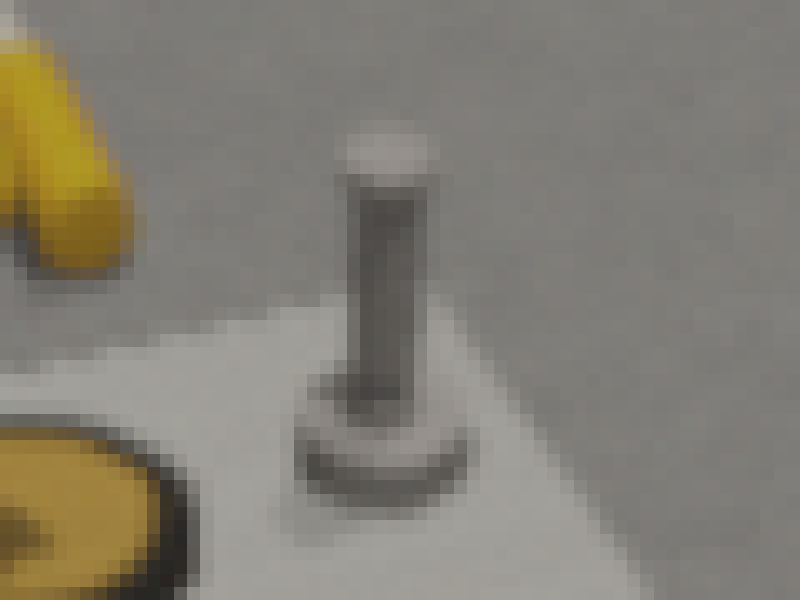

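View pics/top7.png

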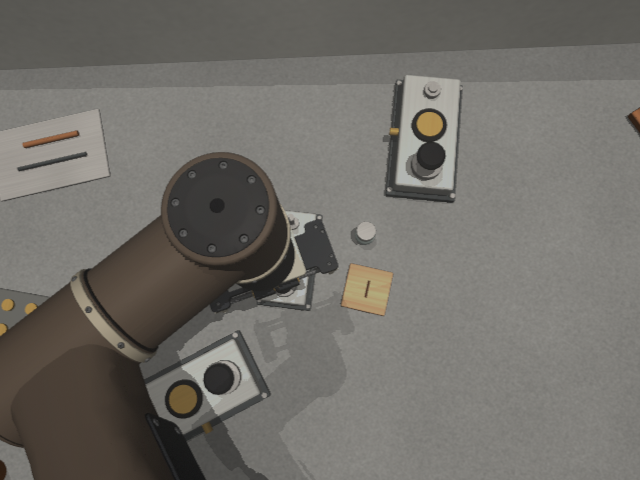

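The averaged zoom shows the pin head at row ~196, and the calibration puts a 101 mm top at 195.8. A darker band shows just above the boss, which fits the groove being out. The last two full strokes changed nothing.

```bash
python3 -c "
from h import *
print(arm.get_state()['t'],arm.job_done())"
```

```text
the job is handed in; nothing more can be done
15.625 None
```

I pumped the smallest (middle) block with the closed fingertips: seven slow full strokes, each going down to about 76 mm and then fully released. The job was handed in at 15.6 s, with the fingers about 12 cm clear of the plunger.

**Pin:** its top rose from about 66 mm to 78, 85, 87 and then about 99–101 mm. Strokes 6 and 7 moved it no further. In the last side picture the pin head is at row ~196, where the calibration puts a top about 101 mm up.

**Plunger and block:** the networks put the plunger top at 93–96 mm, which is up. The block is where it started, within measuring error.

**Forces:** the highest vertical force I read was about 24 N.

**Bystanders:** the jar and slot block have not moved in the last top view. The arm hid the handpiece there, but it looked unmoved in the side views.

**Less certain:** the groove shows only as a faint darker band at the pin's foot. "Fully out" therefore rests mainly on the pin's height and on the last two strokes changing nothing.

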